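Turn the strip-down row round for refitting

TASK

The four power-supply parts stand in the full rack in the order in which they came off. Move them all to the empty rack in reverse order, ready for refitting: the part at the left end of the full rack goes to the right end of the empty rack, and so on along the row. Stand each part upright on the floor of its own pocket, in the middle, and leave it standing still.

Things in the scene. Friction and masses are not known exactly. Their poses are not given: they have to be found in the camera images.
- transformer_mid (a point): a small mains transformer, dark laminated core with yellow coil ends, 30 mm (its x) by 56 mm (its y), 30 mm high, 0.1 to 0.25 kg; the core to grip is 30 mm across its x and 36 mm long in y. Two thin feet, 2 mm high, stick out at its y ends. Origin of this point: the part's centre, half-way up; z is up when it stands right.
- capacitor_mid (a point): a can capacitor, a dark upright cylinder of 32 mm diameter, 44 mm high, with a bare metal top, about 0.06 kg. Origin of this point: the part's centre, half-way up; z is up when it stands right.
- heatsink_mid (a point): a finned aluminium heat sink, 34 mm (its x) by 46 mm (its y), 36 mm high, fins upright, about 0.12 kg; grip it across its 34 mm width (x), on the fin ends. Origin of this point: the part's centre, half-way up; z is up when it stands right.
- relay_mid (a point): a power relay, a white box with a dark top, 30 mm (its x) by 34 mm (its y), 30 mm high, with four 9 mm brass blade terminals standing up on its top, about 0.08 kg; grip it across its 30 mm width (x). Origin of this point: the centre of the box, half-way up without the terminals; z is up when it stands right.
- tray_transformer: a fixed shallow black tray, 80 x 74 mm and 6 mm high, in the row on the full rack; the transformer stands in it at the start. It marks which place of the row the transformer came from and never moves. Origin: centre of its underside, 5 mm above the bench; its floor is 2 mm above the origin.
- tray_capacitor: a fixed shallow black tray, 80 x 74 mm and 6 mm high, in the row on the full rack; the capacitor stands in it at the start. It marks which place of the row the capacitor came from and never moves. Origin: centre of its underside, 5 mm above the bench; its floor is 2 mm above the origin.
- tray_heatsink: a fixed shallow black tray, 80 x 74 mm and 6 mm high, in the row on the full rack; the heatsink stands in it at the start. It marks which place of the row the heatsink came from and never moves. Origin: centre of its underside, 5 mm above the bench; its floor is 2 mm above the origin.
- tray_relay: a fixed shallow black tray, 80 x 74 mm and 6 mm high, in the row on the full rack; the relay stands in it at the start. It marks which place of the row the relay came from and never moves. Origin: centre of its underside, 5 mm above the bench; its floor is 2 mm above the origin.
- full_rack: the rack that is full at the start (near or far one): aluminium plate with 11 mm high end bars, 340 x 92 mm, fixed; y, its length, to the robot's left within 0.15 rad, x away from it; origin under its centre, on the bench. Four trays in a row at x = 0, y = 0.114, 0.038, -0.038, -0.114 m, one part in each in any order, its x within 0.12 rad of the rack's; tray floors 7 mm, rims 11 mm above the bench.
- empty_rack: the rack that is empty at the start: same plate and end bars, 340 x 92 mm, fixed; y, its length, to the robot's left within 0.15 rad, x away from it; origin under its centre, on the bench. Four built-in black trays (pockets) at x = 0, y = 0.114, 0.038, -0.038, -0.114 m; inside 74 mm (x) by 68 mm (y); floors 7 mm, rims 11 mm above the bench.

How it is judged:
By the outcome, as a careful person would: the job done as asked, in the order asked, and still so for the second after the job is handed in, with the robot touching nothing.
It also fails if it takes over 93 s, if anything falls off the work surface, if the arm or the gripper's body presses on something with over 40 N, if the wrist force passes 120 N, or if a joint passes its speed limit or range.

ROBOT

A 6-joint arm with a two-finger parallel gripper is mounted at the origin on the work surface; the furniture and walls round the work are solid. World frame = base frame: x ahead of the robot, y to its left, z up, the work surface at z = 0. Lengths are in m, angles in rad, forces in N, time in s.
With the tool pointing down it reaches from about 0.275 to 0.875 m from the base axis. Payload 12.5 kg.
Tool frame: the origin (TCP) lies at the very end of the fingers, on their centre line; the grasp point (between the pads) lies 19 mm behind it; x points along the fingers, y is the direction in which the jaws open and shut, and the axes are right-handed (so a half turn about x gives the same grasp; the last joint's range is limited). The gripper opens to 85 mm and grips with 20 to 120 N. Pads are 22 mm wide; open, the fingers measure 114 mm over their backs; the gripper's body (76 mm by 85 mm) begins 54 mm behind the grasp point. The pads swing forward as they close: fully open they stand 13 mm farther back than shut.
Start: joints at [-1.338, 0.351, 1.652, -0, 1.139, -0.085], TCP at [0.172, -0.522, 0.231] pointing down, gripper open.
Joint ranges: [-2.75, 2.75], [-0.79, 2.1], [0.01, 2.65], [-1.57, 4.71], [0.07, 3.14], [-2.87, 2.87]. Speed limits (rad/s): [2.22, 2.22, 2.79, 3.14, 3.14, 3.14].

INTERFACE

Orientations are given as a 3x3 rotation matrix whose columns are the frame's x, y, z axes.
In Python, from bench import manip gives the robot as it stands. Calls block until the motion is done:
- manip.move_ptp(position, orientation): joint-space move of the TCP to a pose.
- manip.move_l(position, attitude=None, max_speed=0.15): straight line of the TCP; attitude=None keeps the orientation; max_speed is the mean speed in m/s.
- manip.move_j(angles): joint-space move.
- manip.set_gripper(opening, effort=None): opening from 0.0 (shut) to 1.0 (fully open); effort is the grip in N (None keeps the last); returns when the fingers have stopped.
- manip.dwell(seconds).
- manip.inverse_kinematics(position, orientation): joint angles nearest the present ones, or None.
- manip.grab_frame(name): name is "scene" or "side" or "wrist"; returns (picture, depth): 384x512x3 uint8, red, green, blue; 384x512 float32, m along the optical axis (not along the pixel's ray), 0 where there is no reading.
- manip.get_calibration(name): a dict with "camera_matrix" (3x3 intrinsics, pixels), "R" (3x3) and "t" (3): a world point X has camera coordinates R X + t. Camera axes: x right, y down, z forward; pixel columns grow to the right and rows downward; lengths in m; the calibration is good to about 2 mm. A picture is of the moment at which its call begins: read the wrist's pose just before it. get_calibration takes no time and is no camera call; for the wrist camera it gives the pose at the moment of the call.
A pose or a line that the arm cannot do raises manip.Unreachable and nothing moves.
- manip.sign_off(): hands the job in, once; it reports no verdict.
Trained networks look in the newest picture that a camera, given by its name, has taken for a name from the list of things; names that differ only in an ending like _2 or _b are one class to them, and where a whole thing is asked for, a point or a joint stands for the part that bears it (a point fixed in the world has none). Each returns a list of dicts, best first, with "confidence" (0 to 1); they miss things now and then, are a little off and sometimes report something else, mostly with a low value. They report only what shows in the picture. A call takes as long as a camera call.
- manip.look_for(camera, name): "at" ([x, y, z] in m, in world coordinates, good to about 4 mm: the middle of the surface that is visible of it).
Readings, each from a call of its own:
- manip.current_time(): time.
- manip.current_qpos(): joint angles.
- manip.current_joint_vel(): joint speeds.
- manip.current_joint_torque(): joint torques, N m.
- manip.current_ee_pos(): TCP position.
- manip.current_tcp_rot(): TCP orientation.
- manip.current_force(): force on the tool from outside, world axes, zero at the start.
- manip.current_ft_torque(): the same for the moment, N m.
- manip.current_grip_width(): opening from 0.0 (shut) to 1.0 (fully open).
Only numpy, scipy, OpenCV 4.12 (cv2) and the standard library are available. Lean on these libraries where they do the work, as an engineer would, in place of code of your own. Each camera call takes 0.05 s, during which the arm holds its last target. There are 200 camera calls.

## Working session

There is one attempt and no reset: what is moved stays moved. The work goes in short steps, each a Python script; the robot and the scene stay as the last script left them, time stands still between calls to the robot, and variables do not carry over. Pictures are saved under pics/ and viewed, about 12 in all and at most 16, crops included, and the job is handed in when it is done.

```bash
ls; mkdir -p pics
python3 - <<'E'
from bench import manip
import cv2, numpy as np
for c in ["scene","side"]:
    p,d=manip.grab_frame(c); cv2.imwrite(f"pics/{c}0.png",p[:,:,::-1]); np.save(f"pics/{c}0.npy",d)
    for n in ["transformer_mid","capacitor_mid","heatsink_mid","relay_mid","full_rack","empty_rack","tray_relay"]:
        print(c,n,[(np.round(r["at"],3).tolist(),round(r["confidence"],2)) for r in manip.look_for(c,n)[:4]])
    k=manip.get_calibration(c); print(k["camera_matrix"].round(1).tolist(), (-k["R"].T@k["t"]).round(3))
print(manip.current_time(), manip.current_tcp_rot().round(3).tolist())
E
```

```text
pics
scene transformer_mid [([0.456, -0.013, 0.039], 0.96)]
scene capacitor_mid [([0.45, -0.092, 0.046], 0.82)]
scene heatsink_mid [([0.438, -0.168, 0.041], 0.74)]
scene relay_mid [([0.464, 0.057, 0.036], 0.58)]
scene full_rack [([0.443, -0.128, 0.008], 0.93)]
scene empty_rack [([0.641, -0.029, 0.006], 0.74)]
scene tray_relay [([0.452, 0.065, 0.007], 0.57), ([0.439, -0.128, 0.004], 0.32)]
[[425.7, 0.0, 260.4], [0.0, 425.7, 189.9], [0.0, 0.0, 1.0]] [ 0.28  -0.52   0.675]
side transformer_mid [([0.455, 0.006, 0.032], 0.87)]
side capacitor_mid [([0.45, -0.074, 0.038], 0.77)]
side heatsink_mid [([0.437, -0.142, 0.044], 0.58)]
side relay_mid [([0.465, 0.072, 0.04], 0.55)]
side full_rack [([0.418, -0.076, 0.006], 0.79), ([0.45, -0.071, 0.036], 0.67)]
side empty_rack [([0.648, -0.035, 0.007], 0.94)]
side tray_relay [([0.444, 0.051, 0.01], 0.89), ([0.45, -0.071, 0.037], 0.19)]
[[405.1, 0.0, 255.4], [0.0, 405.1, 192.9], [0.0, 0.0, 1.0]] [0.294 0.592 0.588]
0.8 [[0.0, 0.312, -0.95], [-0.0, -0.95, -0.312], [-1.0, 0.0, 0.0]]
```

View pics/scene0.png

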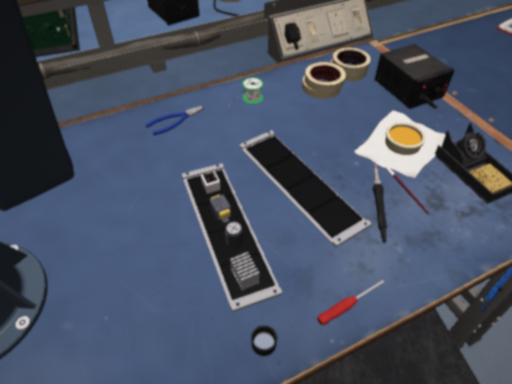

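View pics/side0.png

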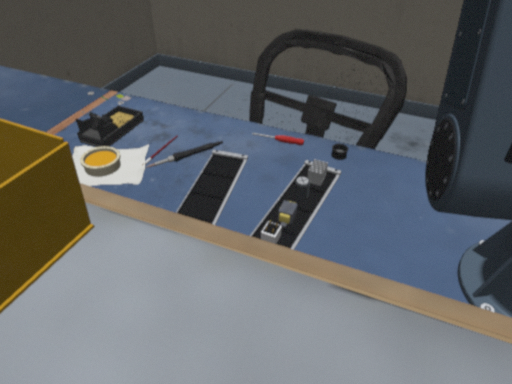

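The rack near the robot is full; left to right (+y to −y) it holds the relay (211,180), transformer (220,208), capacitor (233,230) and heat sink (245,270). The far rack is empty (305,185). Next I'll take a wrist view from above both racks.

```bash
cat > h.py <<'E'
from bench import manip
import cv2, numpy as np
def Rz(yaw, s=1):  # tool down; jaw axis along s*(cos yaw, sin yaw)
    y=s*np.array([np.cos(yaw),np.sin(yaw),0]); x=np.array([0,0,-1.]); return np.c_[x,y,np.cross(x,y)]
def cloud(name):
    k=manip.get_calibration(name); p,d=manip.grab_frame(name)
    K=k["camera_matrix"]; v,u=np.indices(d.shape)
    c=np.stack([(u-K[0,2])/K[0,0]*d,(v-K[1,2])/K[1,1]*d,d],-1)
    return p,d,(c-k["t"])@k["R"],k
E
python3 - <<'E'
from h import *
for s in (1,-1):
    for z in (0.40,):
        for x in (0.45,0.52): print(s,x,manip.inverse_kinematics([x,-0.05,z],Rz(0,s)))
q=[manip.inverse_kinematics([0.45,-0.05,0.40],Rz(0,s)) for s in (1,-1)]
s=1 if q[1] is None or (q[0] is not None and abs(q[0][5])<abs(q[1][5])) else -1
print(s)
manip.move_ptp([0.48,-0.05,0.40],Rz(0,s))
p,d,P,k=cloud("wrist")
cv2.imwrite("pics/w1.png",p[:,:,::-1]); np.savez("pics/w1.npz",p=p,d=d,P=P)
print((-k["R"].T@k["t"]).round(3),k["R"].round(2).tolist(),manip.current_time(), P[0,0],P[383,511])
for n in ["transformer_mid","capacitor_mid","heatsink_mid","relay_mid","full_rack","empty_rack"]:
    print(n,[(np.round(r["at"],3).tolist(),round(r["confidence"],2)) for r in manip.look_for("wrist",n)[:3]])
E
```

```text
1 0.45 [-2.13539944e-01  3.72917199e-02  1.62553357e+00 -4.44089210e-16
  1.47876737e+00 -2.13539944e-01]
1 0.52 [-1.84989651e-01  1.79061861e-01  1.46654729e+00 -4.44089210e-16
  1.49598350e+00 -1.84989651e-01]
-1 0.45 None
-1 0.52 None
1
[0.479 0.02  0.542] [[1.0, -0.0, -0.0], [-0.0, -0.96, 0.28], [-0.0, -0.28, -0.96]] 2.9583 [0.11567725 0.14274581 0.00048501] [ 0.54646365 -0.05437521  0.46916105]
transformer_mid [([0.458, -0.006, 0.037], 0.59)]
capacitor_mid [([0.452, -0.078, 0.052], 0.74), ([0.442, -0.155, 0.038], 0.53), ([0.466, 0.073, 0.008], 0.44)]
heatsink_mid [([0.44, -0.153, 0.038], 0.71)]
relay_mid [([0.471, 0.069, 0.038], 0.8)]
full_rack [([0.458, 0.01, 0.002], 0.9)]
empty_rack [([0.643, 0.002, 0.008], 0.65)]
```

View pics/w1.png

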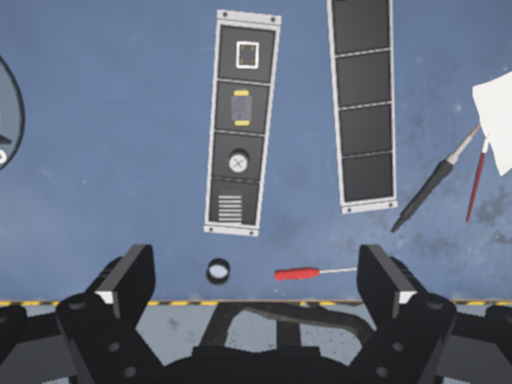

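The wrist view shows the full rack whole, with the relay at (247,55), transformer (241,107), capacitor (238,163) and heat sink (230,208). The top end of the empty rack is cut off at row 0, so I'll take one more view shifted left and then fit everything.

```bash
cat > fit.py <<'E'
from h import *
def fit(p,P):
    """world fits: racks (z=3mm plane silhouettes) and parts (top-surface points above the rims)"""
    out={}
    hsv=cv2.cvtColor(p,cv2.COLOR_RGB2HSV)
    X,Y,Z=P[...,0],P[...,1],P[...,2]
    box=(X>.33)&(X<.78)&(Y>-.30)&(Y<.22)&(Z<.075)
    notb=~((hsv[...,0]>95)&(hsv[...,0]<130)&(hsv[...,1]>70))&box
    n,l,st,_=cv2.connectedComponentsWithStats(notb.astype(np.uint8),connectivity=4)
    for i in np.argsort(-st[1:,4])[:4]+1:
        m=(l==i)&(Z<.02); r=cv2.minAreaRect(np.c_[X[m],Y[m]].astype(np.float32)*1000)
        out.setdefault("comp",[]).append((st[i].tolist(),np.round(r[0],1),np.round(r[1],1),round(r[2],2)))
    hi=((Z>.022)&box).astype(np.uint8)
    n,l,st,_=cv2.connectedComponentsWithStats(hi)
    for i in range(1,n):
        if st[i,4]<60: continue
        m=l==i; zt=np.percentile(Z[m],90); t=m&(Z>zt-.008)
        r=cv2.minAreaRect(np.c_[X[t],Y[t]].astype(np.float32)*1000)
        out.setdefault("parts",[]).append((st[i].tolist(),np.round(r[0],1),np.round(r[1],1),round(r[2],1),round(zt,4)))
    return out
E
python3 - <<'E'
from fit import *
manip.move_ptp([0.53,0.01,0.40],Rz(0,1)); manip.dwell(0.2)
p,d,P,k=cloud("wrist")
cv2.imwrite("pics/w2.png",p[:,:,::-1]); np.savez("pics/w2.npz",p=p,d=d,P=P)
for f in ("pics/w1.npz","pics/w2.npz"):
    z=np.load(f)
    for a,b in fit(z["p"],z["P"]).items():
        for x in b: print(a,*x)
E
```

```text
comp [273, 0, 177, 281, 19854] [644.8 -79.3] [441.8 270.6] 89.9
comp [203, 8, 80, 230, 13781] [453.1 -45.7] [348.9  96.5] 84.36
comp [205, 258, 26, 27, 540] [ 410.1 -280.3] [44.5 38.2] 2.38
comp [290, 248, 21, 16, 151] [ 558.9 -255.9] [25.3 38.5] 71.53
parts [236, 42, 23, 27, 575] [466.8  66.2] [34.  29.8] 86.8 0.0383
parts [231, 90, 21, 36, 679] [457.7  -5.4] [49.8 29.1] 89.5 0.0374
parts [227, 150, 22, 23, 407] [452.8 -82.3] [29.4 29.4] 0.1 0.0519
parts [219, 192, 22, 32, 677] [ 438.  -158.4] [45.1 33.2] 89.0 0.0428
parts [205, 263, 25, 22, 151] [ 413.1 -280.1] [39.2 40.7] 89.1 0.0264
comp [245, 22, 168, 288, 18889] [667.  -73.6] [489.1 249. ] 81.5
comp [175, 54, 73, 215, 12549] [452.7 -46.8] [349.9  97.8] 84.16
comp [178, 288, 25, 27, 518] [ 415.2 -280.5] [37.9 42.8] 64.45
comp [264, 277, 18, 16, 134] [ 560.9 -255.1] [28.1 32.4] 78.78
parts [202, 87, 22, 26, 516] [466.9  66.2] [33.8 30.2] 86.6 0.0382
parts [198, 132, 22, 33, 637] [457.8  -4.9] [48.7 30. ] 89.1 0.0373
parts [196, 187, 22, 25, 422] [453.2 -82.8] [30.  30.9] 0.9 0.0517
parts [188, 227, 24, 32, 682] [ 438. -159.] [46.9 34.3] 89.7 0.0429
parts [178, 295, 24, 20, 139] [ 413.2 -280. ] [39.5 40.5] 86.5 0.0266
```

View pics/w2.png

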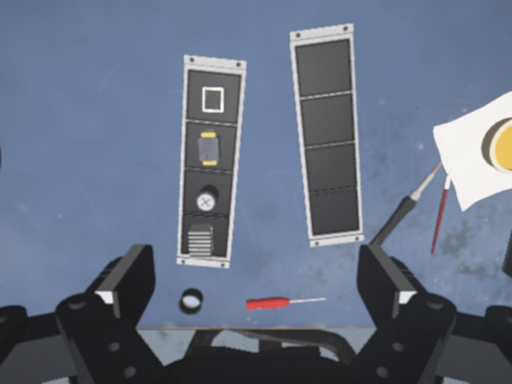

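The second view shows both racks whole. The empty rack spans (290,28) to (363,243), but the soldering iron at (372,240) merged with its blob, so I'll fit that rack on a crop. The part fits agree to within 1 mm between the two views.

```bash
cat >> h.py <<'E'
import json
PICK={"relay":(.4668,.0662,-3.3,-.114),"transformer":(.4577,-.0052,-.7,-.038),"capacitor":(.4530,-.0825,0,.038),"heatsink":(.4380,-.1587,-.7,.114)}
def target(yl):
    x,y,a=json.load(open("empty.json")); return np.array([x-np.sin(a)*yl, y+np.cos(a)*yl]), a
ZG,ZH=.010,.13
def pick(n):
    x,y,yaw,yl=PICK[n]; R=Rz(np.radians(yaw))
    manip.set_gripper(.68,40)
    manip.move_ptp([x,y,ZH],R); manip.move_l([x,y,ZG],max_speed=.12)
    manip.set_gripper(0,40); w=manip.current_grip_width()
    manip.move_l([x,y,ZH],max_speed=.15)
    print(n,"grip",w,manip.current_grip_width(),"F",np.round(manip.current_force(),2),"t",manip.current_time())
def place(n):
    (x,y),a=target(PICK[n][3]); 
    manip.move_l([x,y,ZH],Rz(a),max_speed=.2); manip.move_l([x,y,.03],max_speed=.12); manip.move_l([x,y,ZG+.0008],max_speed=.04)
    print("F at place",np.round(manip.current_force(),2))
    manip.set_gripper(.68,40); manip.move_l([x,y,ZH],max_speed=.15)
    print("placed",n,"t",manip.current_time())
E
python3 - <<'E'
from h import *
z=np.load("pics/w2.npz"); p,P=z["p"],z["P"]
hsv=cv2.cvtColor(p,cv2.COLOR_RGB2HSV)
notb=~((hsv[...,0]>95)&(hsv[...,0]<130)&(hsv[...,1]>70))
for c0,c1 in ((284,366),(172,250)):
    m=np.zeros_like(notb); m[20:275,c0:c1]=notb[20:275,c0:c1]; m&=P[...,2]<.02
    n,l,st,_=cv2.connectedComponentsWithStats(m.astype(np.uint8),connectivity=4); m=l==1+np.argmax(st[1:,4])
    r=cv2.minAreaRect(np.c_[P[m][:,0],P[m][:,1]].astype(np.float32)*1000); print(r)
    if c0==284: json.dump([r[0][0]/1e3,r[0][1]/1e3,float(np.radians(r[2]-90 if r[1][0]>r[1][1] else r[2]))],open("empty.json","w"))
    # bright end bars' / pocket dark centroid check
    dark=m&(p.max(-1)<75); rr=cv2.minAreaRect(np.c_[P[dark][:,0],P[dark][:,1]].astype(np.float32)*1000); print("dark",rr)
for n in PICK:
    (x,y),a=target(PICK[n][3]); q=manip.inverse_kinematics([x,y,ZG],Rz(a)); print(n,x,y,a,None if q is None else np.round(q,2))
    q=manip.inverse_kinematics([*PICK[n][:2],ZG],Rz(np.radians(PICK[n][2]))); print(None if q is None else np.round(q,2))
E
```

```text
((647.7432861328125, -32.49371337890625), (126.8518295288086, 410.3722839355469), 2.512972116470337)
dark ((643.9838256835938, -3.226104736328125), (75.7009048461914, 297.7046813964844), 7.442762851715088)
((452.7209167480469, -46.77508544921875), (349.9106140136719, 97.77164459228516), 84.15765380859375)
dark ((453.04351806640625, -44.69694519042969), (296.4210205078125, 75.30224609375), 84.3381576538086)
relay 0.6527416818994494 -0.14638408189073462 0.0438596374432178 [-0.29  0.83  1.44 -0.    0.87 -0.33]
[ 0.04  0.58  1.99 -0.    0.57  0.1 ]
transformer 0.6494094180550248 -0.0704571695495157 0.0438596374432178 [-0.18  0.81  1.49 -0.    0.84 -0.22]
[-0.11  0.57  2.03 -0.    0.55 -0.1 ]
capacitor 0.6460771542106002 0.00546974279170321 0.0438596374432178 [-0.06  0.8   1.51 -0.    0.83 -0.11]
[-0.28  0.57  2.02 -0.    0.55 -0.28]
heatsink 0.6427448903661757 0.08139665513292213 0.0438596374432178 [ 0.05  0.8   1.51 -0.    0.84  0.01]
[-0.45  0.58  2.01 -0.    0.56 -0.44]
```

The silhouette is still contaminated, but the dark-tray fit has the right size (75.7×298 mm). I'll cross-check it with a row-by-row centre-line fit.

Run:
```python
from h import *
z=np.load("pics/w2.npz"); p,P=z["p"],z["P"]
m=np.zeros(p.shape[:2],bool); m[30:243,284:366]=1; m&=(p.max(-1)<75)
n,l,st,_=cv2.connectedComponentsWithStats(m.astype(np.uint8),connectivity=4); print(st[1:][st[1:,4]>200].tolist())
pts=[]
for r in range(42,232):
    c=np.where(m[r])[0]
    if len(c)>40: pts.append((P[r,c[0],:2]+P[r,c[-1],:2])/2)
pts=np.array(pts); a=np.polyfit(pts[:,1],pts[:,0],1); print("yaw deg",np.degrees(-np.arctan(a[0])),"x at y=-.0032",np.polyval(a,-.0032),"resid",np.std(pts[:,0]-np.polyval(a,pts[:,1])),pts[0],pts[-1])
for i in range(1,n):
    if st[i,4]>200:
        q=P[l==i][:,:2].astype(np.float32)*1000; print(cv2.minAreaRect(q),q.mean(0))
```

```text
[[310, 144, 48, 91, 1709]]
yaw deg 6.961792022754571 x at y=-.0032 0.6452788825203902 resid 0.00037073638880796205 [ 0.65940149 -0.11862094] [ 0.66176933 -0.14487268]
((631.7411499023438, -25.01910400390625), (108.57061767578125, 273.4583435058594), 22.756553649902344) [ 664.64984 -108.19812]
```

Run:
```python
from h import *
z=np.load("pics/w2.npz"); p,P=z["p"],z["P"]
# ortho picture 1 mm/px of z=7mm tray floor region
k=manip.get_calibration("wrist"); K,R,t=k["camera_matrix"],k["R"],k["t"]
xs=np.arange(.58,.72,.0005); ys=np.arange(.17,-.18,-.0005)
X,Y=np.meshgrid(xs,ys); W=np.stack([X,Y,np.full_like(X,.009)],-1)@R.T+t
u=W[...,0]/W[...,2]*K[0,0]+K[0,2]; v=W[...,1]/W[...,2]*K[1,1]+K[1,2]
o=cv2.remap(p,u.astype(np.float32),v.astype(np.float32),cv2.INTER_LINEAR)
# neutral dark = tray; blue bench excluded, light plate excluded
g=o.max(-1).astype(int); sat=g-o.min(-1)
print(np.percentile(g,[5,25,50,75,95]))
th=90; m=(g<th)&(sat<25)
m=cv2.morphologyEx(m.astype(np.uint8),cv2.MORPH_CLOSE,np.ones((9,9))); m=cv2.morphologyEx(m,cv2.MORPH_OPEN,np.ones((15,15)))
n,l,st,_=cv2.connectedComponentsWithStats(m)
vis=np.ascontiguousarray(o[:,:,::-1])
for i in range(1,n):
    if st[i,4]<3000: continue
    r=cv2.minAreaRect(np.argwhere(l==i)[:,::-1].astype(np.float32)); 
    print(st[i].tolist(),"centre",.58+r[0][0]*.0005,.17-r[0][1]*.0005,"size",np.array(r[1])*.5,"ang",r[2])
    cv2.polylines(vis,[cv2.boxPoints(r).astype(int)],True,(0,0,255),1)
cv2.imwrite("pics/o.png",cv2.resize(vis,None,fx=.85,fy=.85))
```

```text
[ 71.  85. 150. 163. 208.]
[142, 43, 40, 139, 3347] centre 0.6604760665893554 0.11397022628784181 size [70.595047  14.6204071] ang 83.79655456542969
[55, 193, 186, 457, 56313] centre 0.6488965377807617 -0.04060581970214844 size [222.63522339  76.91055298] ang 82.54974365234375
```

View pics/o.png

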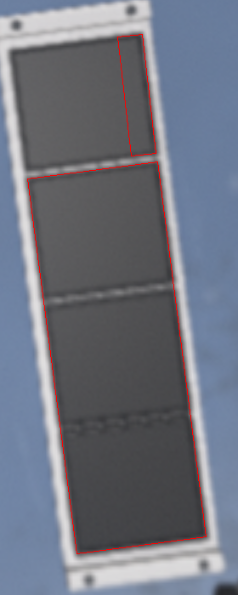

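The orthophoto shows four pockets, and the three-pocket outline implies a centre of (0.644, −0.003) and a yaw of 7.45°, matching the dark fit. Now for the first transfer, the relay, followed by a check picture.

Run:
```python
from fit import *
json.dump([.644,-.003,float(np.radians(7.45))],open("empty.json","w"))
for n in PICK: print(n,target(PICK[n][3])[0].round(4))
pick("relay")
p,d=manip.grab_frame("wrist"); s,_=manip.grab_frame("scene")
cv2.imwrite("pics/g1.png",np.hstack([p[180:,:,::-1], cv2.resize(s[130:330,150:390,::-1],(245,204))]))
```

```text
relay [ 0.6588 -0.116 ]
transformer [ 0.6489 -0.0407]
capacitor [0.6391 0.0347]
heatsink [0.6292 0.11  ]
relay grip 0.3432642851378263 0.3408631307701097 F [-0.05 -0.4  -1.82] t 7.8667
```

View pics/g1.png

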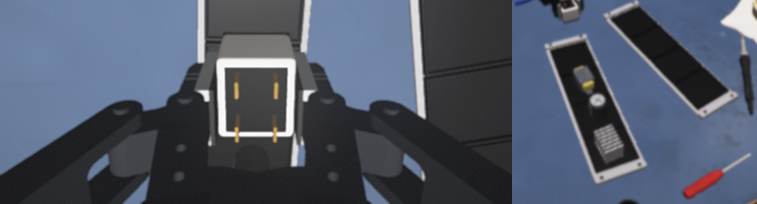

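The relay is held squarely between the pads at (255,95). I'll place it, then do the transformer and check both.

Run:
```python
from fit import *
place("relay")
pick("transformer"); place("transformer")
manip.move_ptp([0.53,0.0,0.40],Rz(0)); manip.dwell(.1)
p,d,P,k=cloud("wrist"); cv2.imwrite("pics/w3.png",p[:,:,::-1])
for x in fit(p,P)["parts"]: print(*x)
print(manip.current_time())
```

```text
F at place [-2.49  0.66  4.31]
placed relay t 12.3917
transformer grip 0.3468524297873807 0.3421201092874292 F [-0.66  0.93 -1.7 ] t 15.9833
F at place [-2.08  0.22  3.27]
placed transformer t 20.0583
[323, 148, 23, 34, 642] [647.2 -40.4] [30.2 49.2] 7.2 0.0374
[196, 182, 22, 24, 420] [453.4 -82.4] [29.6 29.7] 89.3 0.0516
[327, 200, 21, 24, 462] [ 657.2 -115.2] [30.5 34.1] 6.7 0.0384
[188, 222, 24, 32, 672] [ 438.2 -158.9] [46.5 33.9] 89.9 0.043
[182, 290, 20, 21, 99] [ 418.5 -282. ] [40.1 29.3] 71.8 0.0264
21.35
```

View pics/w3.png

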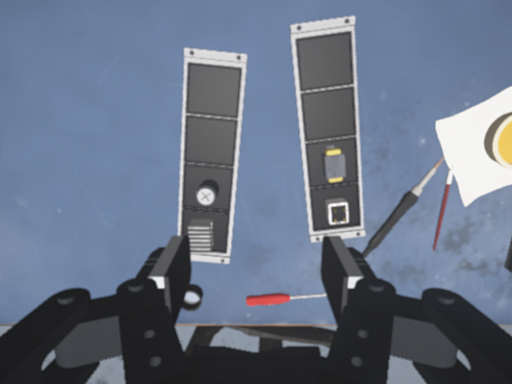

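The relay (338,213) and transformer (335,165) stand upright within 2 mm of their pocket centres, aligned with the rack. The other two are next.

Run:
```python
from fit import *
e=json.load(open("empty.json")); e[0]+=.0013; json.dump(e,open("empty.json","w"))
pick("capacitor"); place("capacitor")
pick("heatsink"); place("heatsink")
manip.move_ptp([0.53,0.0,0.40],Rz(0)); manip.dwell(.3)
p,d,P,k=cloud("wrist"); cv2.imwrite("pics/w4.png",p[:,:,::-1])
for x in fit(p,P)["parts"]: print(*x)
print(manip.current_time())
```

```text
capacitor grip 0.3626303667621038 0.36291247461871434 F [ 0.56  0.11 -0.47] t 25.1417
F at place [-3.75  0.34  4.76]
placed capacitor t 29.3333
heatsink grip 0.39660498762312046 0.3927954705813432 F [ 0.61  0.23 -1.1 ] t 33.0667
F at place [-3.3   0.67  4.26]
placed heatsink t 37.7833
[313, 41, 28, 7, 91] [626.2 131. ] [33.3  2.6] 7.2 0.0432
[314, 47, 27, 7, 83] [626.8 123.8] [33.1  2.6] 6.9 0.0432
[314, 52, 27, 7, 76] [627.4 116.6] [33.1  2.6] 7.3 0.043
[315, 58, 27, 6, 72] [628.8 109.6] [33.9  2.7] 7.0 0.0432
[315, 64, 27, 6, 66] [629.7 102.4] [33.7  2.6] 7.4 0.0434
[315, 69, 27, 6, 60] [630.5  95.2] [32.8  2.5] 7.2 0.0435
[319, 105, 26, 23, 469] [638.5  34.2] [30.5 29.2] 1.1 0.0517
[322, 149, 23, 33, 635] [647.4 -40.3] [30.3 49.6] 8.6 0.0374
[326, 200, 22, 24, 460] [ 657.2 -115.3] [30.2 34.6] 7.8 0.0385
[182, 290, 19, 21, 100] [ 418.8 -281.9] [40.5 28.7] 71.8 0.0266
39.3083
```

View pics/w4.png

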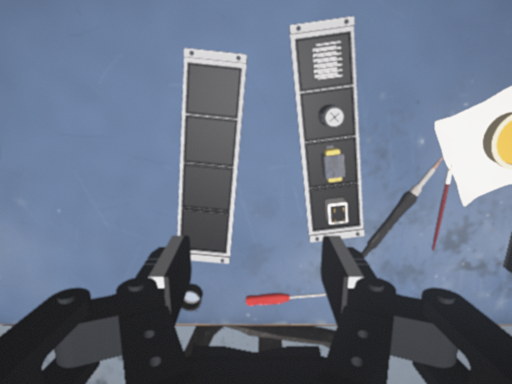

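All four parts stand in the empty rack; top to bottom in the picture they are heat sink (328,61), capacitor (333,117), transformer (335,165) and relay (338,212). They sit within about 2 mm of the pocket centres, with the gripper clear, so I'm handing in.

```bash
python3 -c "
from bench import manip
print(manip.sign_off(), manip.current_time())"
```

```text
the job is handed in; nothing more can be done
the job is handed in; nothing more can be done
```

All four parts are in the empty rack in reverse order, and I handed the job in at about 39 s of the 93 s allowed. The full rack, left to right, held relay, transformer, capacitor and heat sink; the empty rack now holds heat sink, capacitor, transformer and relay.

- **Position:** the last wrist picture showed every part within about 2 mm of its pocket centre and in line with the rack. For the heat sink I had to infer one fin that the fit missed.
- **Standing upright:** the top heights matched upright parts on the pocket floors: 43, 52, 37 and 38 mm, left to right.
- **Standing still:** the relay and transformer had moved by no more than 0.2 mm between two pictures 18 s apart. I did not check the capacitor and heat sink for movement in the same way. The gripper was well clear of everything.
- **Forces:** the readings I took at set-down were below about 6.5 N.
- **Disagreement:** my first outline fit of the empty rack was wrong because it ran into the soldering iron. I replaced it with a fit to the dark trays, checked against a straight-down view. The first two parts then sat about 1.6 mm short in x, so I shifted the last two by 1.3 mm.

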